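Start the missing vise screw in its hidden nut

ROBOT

A 6-joint arm with a two-finger parallel gripper is mounted at the origin on a cart in front of the work surface, level with it; the furniture and walls round the work are solid. World frame = base frame: x ahead of the robot, y to its left, z up, the work surface at z = 0. Lengths are in mm, angles in rad, forces in N, time in s.
With the tool pointing down it reaches from about 350 to 875 mm from the base axis. Payload 4.2 kg.
Tool frame: the origin (TCP) lies at the very end of the fingers, on their centre line; the grasp point (between the pads) lies 19 mm behind it; z points along the fingers, y is the line along which they close (so a half turn about z gives the same grasp; the last joint's range is limited). The gripper opens to 85 mm and grips with 20 to 120 N. Pads are 22 mm wide; open, the fingers measure 114 mm over their backs; the gripper's body (76 mm by 85 mm) begins 54 mm behind the grasp point. The pads swing forward as they close: fully open they stand 13 mm farther back than shut.
Start: joints at [1.515, 0.385, 0.008, 0, -1.194, -0.259], TCP at [193.484, 594.275, 231.312] pointing down, gripper open.
Joint ranges: [-3.14, 3.14], [-1.21, 2.06], [-1.07, 1.41], [-3.16, 2.05], [-2.99, -0.16], [-3.1, 3.1]. Speed limits (rad/s): [2.79, 2.79, 3.14, 3.14, 3.14, 3.14].

INTERFACE

Orientations are given as a unit quaternion [x, y, z, w].
In Python, from bench import arm gives the robot as it stands. The module is installed in compiled form; this text tells all that it offers.
- The arm moves only by the tool drive_tool, never from a script. Its argument "targets" is a list of rows, each a list of 5 numbers: the closure, from -1 (fully open) to 1 (shut), then the shift along the tool's x, y, z in mm, then the turn about the tool's z in degrees. In form: [[grip, tx, ty, tz, roll], ...]. A call has 1 to 12 rows; each row is the pose to reach, as a shift and turn from the pose commanded when the call began, along the tool's axes at that moment; what a row does not reach only later rows make up. A row lasts 1/10 s, in which the tool goes at most 50 mm and 8.59 degrees, less where a joint would pass 70% of its speed; a pose out of reach is approached as far as the arm can. A call with a gripper value outside its range is refused whole. The fingers move at their own pace and stop on an object; the grip force is fixed at half the most. Time passes only in rows, so rows that repeat a pose let the fingers close. It gives the time, the measured TCP pose, the force, the opening and the grip force at its end, in the units of the state.
- arm.read_state(): the state, without advancing time (a new reading comes with each control period).
- arm.get_image(name): name is "scene" or "side" or "wrist"; returns the picture (400x640x3 uint8, blue, green, red); there is no depth.
- arm.camera_params(name): a dict with "fov_y" (degrees; the focal length in pixels is half the picture's height over the tangent of half this angle, whatever the lens; pixels are square), "cx", "cy" (the principal point, pixels), "rvec" (rotation vector, rad) and "tvec" (3), from world to camera coordinates, as OpenCV has them; the wrist camera has in their place "tool_from_camera" (4x4, takes a point from camera to tool coordinates, whose origin is the TCP and whose axes are the flange's). Camera axes: x right, y down, z forward; pixel columns grow to the right and rows downward; lengths in mm; the calibration is good to about 2 mm. The wrist camera is an equidistant fisheye: a pixel r from the principal point sees the ray r / f radians off the axis. A picture is of the moment at which its call begins: read the wrist's pose just before it. camera_params takes no time and is no camera call.
- arm.job_done(): hands the job in; it is judged then, once.
The state is a dict: "clock": time; "joints": joint angles; "joint_vel": joint speeds; "joint_efforts": joint torques, N m; "position": TCP position; "ee_rot": TCP orientation; "contact_force": force on the tool from outside, world axes, zero at the start; "wrist_torque": the same for the moment, N m; "gripper_width": finger opening in mm; "grasp_force": force on a finger pad.
Only numpy, scipy, OpenCV 4.12 (cv2) and the standard library are available. Lean on these libraries where they do the work, as an engineer would, in place of code of your own. Each camera call takes 0.05 s, during which the arm holds its last target. There are 200 camera calls.

TASK

The twin-screw vise lies on its back and one of its two screws is still out, parked upright in the bored block. Lower it into the empty bore and, keeping hold of it so that it does not drop and nick the thread, find the hidden nut at the bottom by feel; once its nose is in the nut, start the thread without forcing it and run it clockwise until the flange rests on the wood like the other one, just snug. Leave the glue bottle and the jar alone.

Things in the scene. Friction and masses are not known exactly. Their poses are not given: they have to be found in the camera images.
- vise_screw: Loose vise screw, 0.4 kg, 144 mm tall, upright, nose down, parked in screw_block with its nose on the bench. Origin: centre of the nose's flat end; z along its axis to the knob. From below: smooth pilot nose 15 mm across, 10 mm long; thread 22 mm across up to 70 mm; shank 21 mm across up to the flange at 96 mm; neck; knob from 112 to 144 mm.
- screw_thread (a point): Where the loose screw's thread begins, on its axis, 10 mm above the end of the nose. Coarse right-hand thread with two starts: ridges 7 mm apart, one full turn clockwise (seen from above) in the nut draws the screw down 14 mm; steep but it stays where it is left.
- screw_knob (a point): Middle of the loose screw's knob (black, octagonal, 40 mm over its flats, 32 mm high), on its axis, 128 mm above the end of the nose: the place to grip. The screw's own x axis is square to one of the eight upright flats (each 16 mm wide), so there is a flat every 45 degrees.
- screw_flange (a point): Centre of the underside of the loose screw's steel flange (52 mm across, 6 mm thick), on its axis, 96 mm above the end of the nose.
- screw_block: Fixed pine block 74 x 90 x 58 mm with a 26 mm upright hole through its middle, in which the screw is parked; origin under its centre, on the bench.
- vise: Wooden twin-screw bench vise lying on its back, fixed: rear jaw 100 x 380 x 58 mm below, cork lining, front jaw 100 x 320 x 50 mm above; upper face at 110 mm. Origin under its centre, on the bench; y along the jaws. One screw is already home at y = +100 mm (its knob stands 48 mm above the face); the empty bore is at y = -100 mm.
- bore_mouth (a point): Centre of the mouth of the empty bore in the vise's upper face. The bore is upright, 36 mm wide and 74 mm deep down to a captive brass nut. Contact forces between screw and vise of 50 N in all (they add up when it wedges; 10 N at the wrist is plenty) spoil the thread before the flange is down; over 200 N once it is down is overtight (0.2 N m at the knob is snug).
- bore_floor (a point): Point on the bore's axis level with the nut's upper face, 74 mm below bore_mouth. The nut (least opening 19 mm) was bedded off centre in an oversize mortise: its centre lies 5.6 mm off this point, in a direction that differs every time and cannot be measured from outside; its two thread starts point any way too. It does not move or turn.
- nut_depth (a point): Point on the bore's axis 22 mm below the nut's face, where the nose's end is when the flange is home. Off the hole the nose stops on the nut's flat face or ridges, 0 to 8 mm below the nut's face; over the hole (within 1.5 to 2 mm) it goes in and the threads meet when its end is 10 to 18 mm below the face. From there only turning clockwise takes it down.
- glue_bottle: Orange glue bottle 45 x 64 x 188 mm, loose bystander, origin under its centre
- jar_nails: Glass jar with lid, 63 mm across, 99 mm tall, loose bystander, origin under its centre
Mind the look-alikes: they are no part of the job. Several things look just like the vise_screw: the one meant starts farthest to the robot's left.

How it is judged (in metres and radians):
On the way, in this order (a step that is already met when the one before it is completed fails the run):
1. the screw's nose is in the empty bore, at least 60 mm below its mouth (z of vise_screw in the frame of bore_mouth below -0.06 m and horizontal distance between vise_screw and bore_mouth below 0.012 m), for 0.1 s.
2. the thread has caught: screwed in to within 4 mm of the flange being home (z of screw_flange in the frame of bore_mouth below 0.004 m and angle between vise_screw's own z axis and vertical below 0.06 rad), for 0.1 s.
At the end, for the whole second after the job is handed in: The screw is threaded into the vise's nut until its flange is down on the wood (gap under 1.8 mm), upright within 0.05 rad, its flange within 10 mm of the bore's centre, let go and at rest (z of screw_flange in the frame of bore_mouth below 0.0018 m and horizontal distance between screw_flange and bore_mouth below 0.01 m and angle between vise_screw's own z axis and vertical below 0.05 rad and linear speed of vise_screw below 0.02 m/s); the robot touches nothing.
It fails at once if the thread is forced: screw and vise press on each other with more than 50 N while the flange is still over 3 mm from the wood (contact force between vise_screw and vise above 50 N and z of screw_flange in the frame of bore_mouth above 0.003 m).
It fails at once if the screw is let go in the bore before its nose is in the nut (nose 30 to 82 mm below the bore's mouth, no finger on the screw) (z of vise_screw in the frame of bore_mouth between -0.082 and -0.03 m and horizontal distance between vise_screw and bore_mouth below 0.02 m and contact force between the fingers and vise_screw below 0.3 N).
It fails at once if the screw is overtightened: screw and vise strain each other with more than 200 N (contact force between vise_screw and vise above 200 N).
It fails at once if the orange glue bottle is pushed more than 30 mm or tipped over (distance of glue_bottle from where it was at the start of the episode above 0.03 m or angle between glue_bottle's own z axis and vertical above 0.5 rad).
It fails at once if the glass jar of nails is pushed more than 30 mm or tipped over (distance of jar_nails from where it was at the start of the episode above 0.03 m or angle between jar_nails's own z axis and vertical above 0.5 rad).
It also fails if it takes over 72 s, if anything falls off the work surface, if the arm or the gripper's body presses on something with over 40 N, if the wrist force passes 120 N, or if a joint passes its speed limit or range.

## Working session

There is one attempt and no reset: what is moved stays moved. The work goes in short steps, Python scripts to look and compute and a tool call to move; the robot and the scene stay as the last step left them, time stands still between calls to the robot, and variables do not carry over. Pictures are saved under pics/ and viewed, at most 10 in all, crops included, and the job is handed in when it is done.

Besides the shell and the picture viewer there is one more tool, called after "Emit:" as name(argument=value, ...) on one line, values as JSON. drive_tool: Moves the arm, as the interface text tells. Its arguments: {"type":"object","properties":{"targets":{"type":"array","items":{"type":"array","items":{"type":"number"}}}},"required":["targets"]}

```bash
mkdir -p pics
cat > h.py <<'E'
import numpy as np, cv2
from scipy.spatial.transform import Rotation as R
from bench import arm
def ray(name,u,v,st=None):
    p=arm.camera_params(name); f=200/np.tan(np.radians(p["fov_y"])/2)
    x,y=u-p["cx"],v-p["cy"]
    if name=="wrist":
        r=np.hypot(x,y); th=r/f; d=np.array([x/r*np.sin(th),y/r*np.sin(th),np.cos(th)]) if r>0 else np.array([0,0,1.])
        T=np.array(p["tool_from_camera"]); Rt=R.from_quat(st["ee_rot"]).as_matrix()
        return Rt@T[:3,3]+np.array(st["position"]), Rt@T[:3,:3]@d
    M=cv2.Rodrigues(np.array(p["rvec"],float))[0]; t=np.array(p["tvec"],float).ravel()
    return -M.T@t, M.T@np.array([x/f,y/f,1])
def onz(name,u,v,z,st=None):
    o,d=ray(name,u,v,st); return o+d*(z-o[2])/d[2]
def proj(name,P,st=None):
    p=arm.camera_params(name); f=200/np.tan(np.radians(p["fov_y"])/2)
    if name=="wrist":
        T=np.array(p["tool_from_camera"]); Rt=R.from_quat(st["ee_rot"]).as_matrix()
        c=T[:3,:3].T@(Rt.T@(np.array(P)-st["position"])-T[:3,3])
        r=np.hypot(c[0],c[1]); th=np.arctan2(r,c[2]); return p["cx"]+f*th*c[0]/r,p["cy"]+f*th*c[1]/r
    M=cv2.Rodrigues(np.array(p["rvec"],float))[0]; c=M@np.array(P)+np.array(p["tvec"],float).ravel()
    return p["cx"]+f*c[0]/c[2],p["cy"]+f*c[1]/c[2]
E
python3 - <<'E'
from h import *
st=arm.read_state();print(st)
for n in("scene","side","wrist"):
    cv2.imwrite(f"pics/{n}0.png",arm.get_image(n)); print(n,arm.camera_params(n))
E
```

```text
{'clock': 0.0, 'joints': array([ 1.51459547e+00,  3.85589529e-01,  6.58326198e-03, -5.16598018e-04,
       -1.19400100e+00, -2.58621666e-01]), 'joint_vel': array([-0.00183288, -0.00075716, -0.00135251,  0.00022574,  0.00182097,
        0.00104973]), 'joint_efforts': array([-8.87214956e-04, -3.92293561e+01,  1.88409001e+01,  4.18623537e+00,
       -4.54081179e-03, -7.15202191e-07]), 'position': array([193.31208924, 593.71806922, 230.18242025]), 'ee_rot': array([ 9.87620831e-01, -1.56856028e-01, -1.27150985e-04,  1.12406995e-03]), 'contact_force': array([ 0.3407809 , -0.27819856, -0.5140594 ]), 'wrist_torque': array([-0.04472739, -0.01444315,  0.01480052]), 'grasp_force': 0.0, 'gripper_width': 85.35193672166206}
scene {'fov_y': 56.75446884808744, 'cx': 321.9136125713023, 'cy': 198.89264293132047, 'rvec': array([ 2.32968923, -0.83554384,  0.28684913]), 'tvec': array([-573.14303466,  192.63861565, 1029.77753615])}
side {'fov_y': 51.19020276340429, 'cx': 326.71096514324773, 'cy': 202.6945245888592, 'rvec': array([ 2.22032173, -0.5052462 ,  0.2234494 ]), 'tvec': array([-598.21724525,   88.82221828, 1321.80630443])}
wrist {'fov_y': 65.70646984690485, 'cx': 317.81055947671456, 'cy': 194.54459044487493, 'tool_from_camera': array([[ 3.41621256e-04, -9.57032192e-01, -2.89981494e-01,
         7.42490082e+01],
       [ 9.99999941e-01,  3.21048457e-04,  1.18516279e-04,
        -1.28176905e-01],
       [-2.03257831e-05, -2.89981518e-01,  9.57032246e-01,
        -1.42398527e+02],
       [ 0.00000000e+00,  0.00000000e+00,  0.00000000e+00,
         1.00000000e+00]])}
```

View pics/scene0.png

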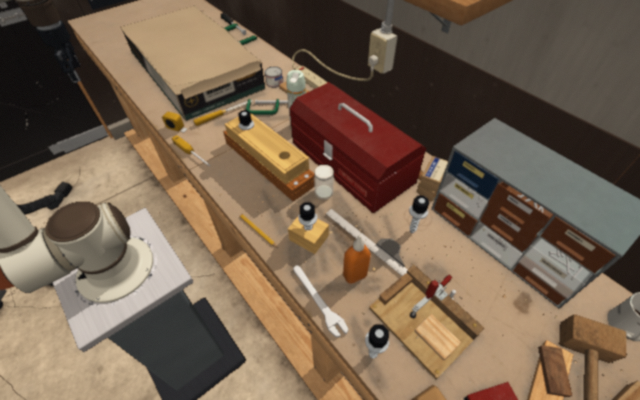

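View pics/side0.png

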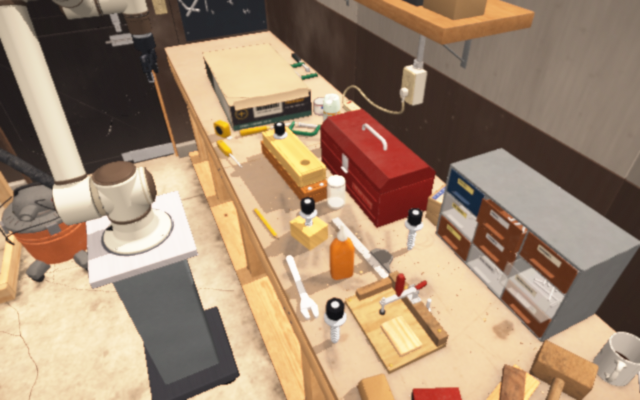

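View pics/wrist0.png

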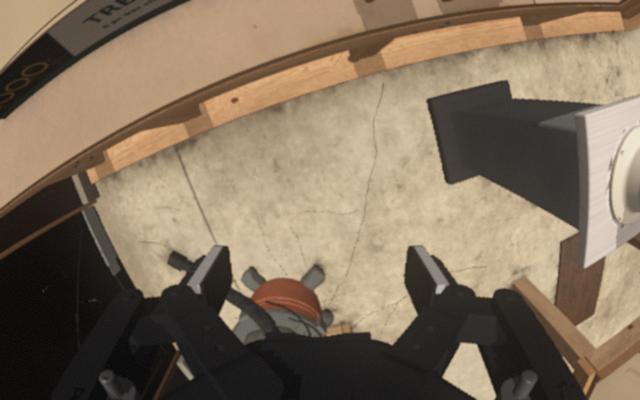

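The scene shows these knobs: one already home in the vise (245,118), one in the pine block (308,212), and two look-alikes at (420,205) and (377,340). The wanted one is in the block, the leftmost loose screw. The bore is near (285,155), the jar near (323,178) and the bottle near (356,260).

Run:
```python
from h import *
ims={n:cv2.imread(f"pics/{n}0.png") for n in("scene","side")}
def dark(n,x,y,r=16):
    g=ims[n][y-r:y+r,x-r:x+r].max(2); m=(g<62).astype(np.uint8)
    k,l,s,c=cv2.connectedComponentsWithStats(m); i=1+np.argmax(s[1:,4]); return c[i]+[x-r,y-r],s[i,4]
def tri(a,b):
    A=np.zeros((3,3));B=np.zeros(3)
    for n,uv in(("scene",a),("side",b)):
        o,d=ray(n,*uv);d/=np.linalg.norm(d);P=np.eye(3)-np.outer(d,d);A+=P;B+=P@o
    return np.linalg.solve(A,B)
for nm,a,b,z in(("home",(245,117),(280,128),142),("block",(308,211),(308,204),128),("R1",(420,202),(415,215),128),("R2",(377,333),(335,308),128)):
    ca,na=dark("scene",*a);cb,nb=dark("side",*b)
    print(nm,ca,na,cb,nb,tri(ca,cb).round(),onz("scene",*ca,z).round(),onz("side",*cb,z).round())
print("bore",onz("scene",285,155,110),onz("side",304,163,110))
print("jar",onz("scene",324,172,99),"bottle",onz("scene",361,240,188),onz("scene",356,278,0))
c=[cv2.resize(ims["scene"][90:260,220:390],None,fx=3,fy=3),cv2.resize(ims["side"][110:260,240:360],None,fx=2,fy=2)]
o=np.zeros((510,760,3),np.uint8);o[:510,:510]=c[0];o[:300,515:755]=c[1];cv2.imwrite("pics/crop1.png",o)
```

```text
home [244.85950413 118.33884298] 121 [279.42424242 114.93939394] 99 [490.   6. 279.] [548. 163. 142.] [587. 263. 142.]
block [306.72043011 211.60215054] 186 [307.19083969 206.52671756] 131 [ 478. -259.  120.] [ 474. -264.  128.] [ 474. -267.  128.]
R1 [420.02702703 204.92972973] 185 [413.86524823 217.75886525] 141 [ 725. -440.  125.] [ 723. -441.  128.] [ 723. -442.  128.]
R2 [377.87972509 336.50515464] 291 [334.64864865 310.3018018 ] 222 [ 389. -619.  122.] [ 387. -620.  128.] [ 388. -622.  128.]
bore [565.89336443 -33.46336558 110.        ] [562.14616398 -34.44110265 110.        ]
jar [ 619.4703114  -159.28544841   99.        ] bottle [ 493.90603381 -447.42981497  188.        ] [ 494.12690105 -447.14526021    0.        ]
```

View pics/crop1.png

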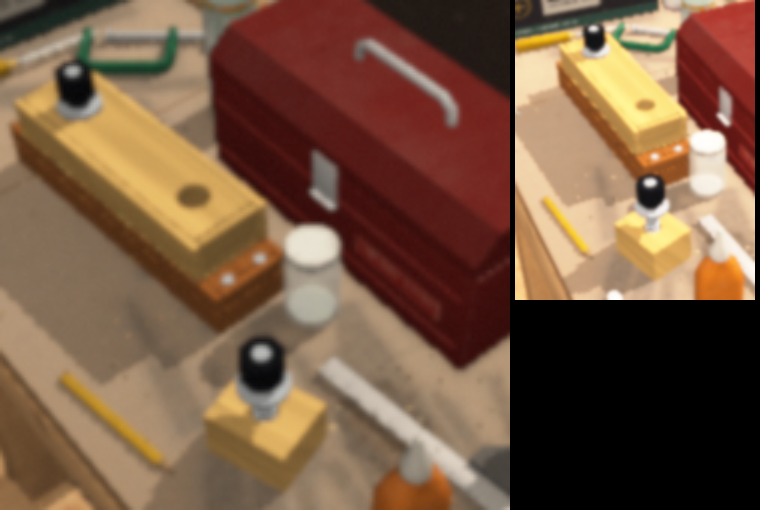

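The crop shows the black knob with its steel flange, standing in the pine block, so the choice is confirmed. I set out for it.

Emit:
drive_tool(targets=[[-1, 50, 40, -30, 0], [-1, 90, 80, -40, 0], [-1, 130, 115, -40, 0], [-1, 175, 150, -40, 0], [-1, 220, 185, -40, 0], [-1, 260, 220, -40, 0], [-1, 300, 260, -40, 0], [-1, 347, 302, -40, 0], [-1, 370, 345, -40, 0], [-1, 390, 390, -40, 0], [-1, 410, 435, -40, 0], [-1, 430, 480, -40, 0]])

```text
clock: 1.35
position: [444.7, 62.1, 271.2]
ee_rot: [0.988, -0.157, 0.0, -0.0]
contact_force: [0.6, -0.7, 0.4]
gripper_width: 85.3
grasp_force: 0.0
```

Run:
```python
from h import *
s=arm.read_state();print(s["clock"],s["joints"].round(3),s["position"].round(1),s["ee_rot"].round(3))
```

```text
1.35 [ 0.503  0.049 -0.33  -0.    -1.192  0.754] [444.7  62.1 271.2] [ 0.988 -0.157  0.    -0.   ]
```

Emit:
drive_tool(targets=[[-1, 20, 46, 0, 0], [-1, 40, 92, 10, 0], [-1, 60, 138, 20, 0], [-1, 80, 184, 30, 0], [-1, 100, 230, 35, 0], [-1, 120, 275, 40, 0], [-1, 130, 301, 40, 0], [-1, 130, 301, 40, 0], [-1, 130, 301, 40, 0], [-1, 130, 301, 40, 0]])

```text
clock: 2.35
position: [475.0, -261.7, 231.2]
ee_rot: [0.988, -0.156, -0.0, -0.0]
contact_force: [0.1, -0.1, -0.6]
gripper_width: 85.3
grasp_force: 0.0
```

Run:
```python
from h import *
s=arm.read_state();print(s["clock"],s["joints"].round(3),s["position"].round(1),s["ee_rot"].round(3))
im=arm.get_image("wrist");cv2.imwrite("pics/w1.png",im)
print(proj("wrist",[475,-264,144],s))
```

```text
2.35 [-0.205  0.245 -0.196 -0.    -1.131  1.461] [ 475.  -261.7  231.2] [ 0.988 -0.156 -0.    -0.   ]
(np.float64(320.6971562692078), np.float64(199.34830187528132))
```

View pics/w1.png

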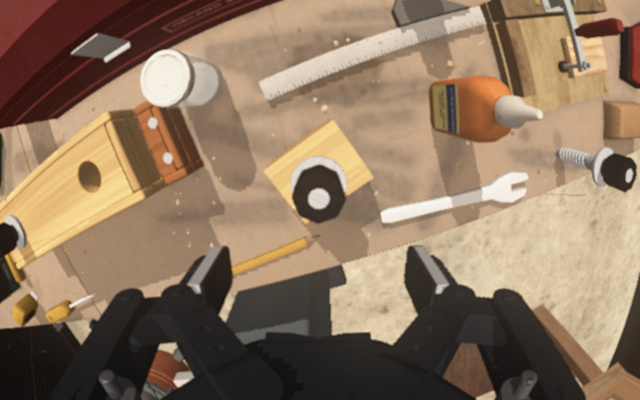

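The wrist view shows the knob's top near (319,198), almost where predicted. The bore is near (90,176), the jar at (170,78) and the bottle at (470,108). Next I measure the octagon's orientation, the centre, and the bore with the vise's direction.

Run:
```python
from h import *
s=arm.read_state(); im=cv2.imread("pics/w1.png")
m=(im[150:240,270:370].max(2)<75).astype(np.uint8)
k,l,st,c=cv2.connectedComponentsWithStats(m);i=1+np.argmax(st[1:,4]);mm=(l==i).astype(np.uint8)
cs,_=cv2.findContours(mm,cv2.RETR_EXTERNAL,cv2.CHAIN_APPROX_NONE);ct=max(cs,key=cv2.contourArea).reshape(-1,2)+[270,150]
h=cv2.convexHull(ct.astype(np.int32)).reshape(-1,2)
W=np.array([onz("wrist",u,v,144,s)[:2] for u,v in h])
print("bbox",st[i],"hull xy mean",W.min(0),W.max(0))
# top cap bright centre
b=(im[180:215,300:340].min(2)>120).astype(np.uint8);k,l,st2,c2=cv2.connectedComponentsWithStats(b)
for j in range(1,k): print("bright",st2[j],c2[j]+[300,180],onz("wrist",*(c2[j]+[300,180]),144,s).round(1))
cv2.imwrite("pics/c2.png",cv2.resize(im[140:250,250:390],None,fx=4,fy=4,interpolation=cv2.INTER_CUBIC))
# octagon angle: support width by direction (tool yaw in world)
for a in range(0,180,5):
    d=np.array([np.cos(np.radians(a)),np.sin(np.radians(a))]);p=W@d;print(a,round(np.ptp(p),1),end="; ")
# bore
r=im[140:215,65:120];g=r.max(2);print("\ngray",g.min(),np.median(g))
bm=(g<140).astype(np.uint8);k,l,s3,c3=cv2.connectedComponentsWithStats(bm)
for j in range(1,k):
    if s3[j,4]>60:print("bore",s3[j],c3[j]+[65,140],onz("wrist",*(c3[j]+[65,140]),110,s).round(1))
```

```text
bbox [  23   16   52   57 1723] hull xy mean [ 457.48479941 -281.77582717] [ 501.15229487 -243.66107717]
bright [  8   8  22  21 368] [318.30706522 198.21195652] [ 476.5 -262.2  144. ]
0 43.7; 5 43.6; 10 43.9; 15 44.0; 20 43.8; 25 43.3; 30 42.6; 35 42.0; 40 41.2; 45 40.0; 50 39.6; 55 39.7; 60 39.8; 65 40.0; 70 39.9; 75 39.7; 80 39.3; 85 38.7; 90 38.1; 95 39.0; 100 40.1; 105 41.1; 110 42.0; 115 42.6; 120 43.1; 125 43.3; 130 43.2; 135 42.9; 140 43.9; 145 44.8; 150 45.4; 155 45.7; 160 45.6; 165 45.5; 170 45.1; 175 44.5; 
gray 91 235.0
bore [ 14  22  21  25 436] [ 88.75917431 174.54816514] [566.9 -32.5 110. ]
```

View pics/c2.png

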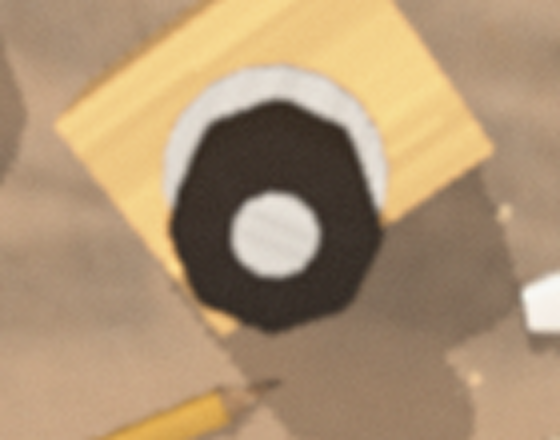

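The knob's flats face world 0/45/90/135° (minima near 50° and 90°). The finger axis is now at 72°, so I roll −63° to square it to a flat and leave plenty of clockwise range. The knob axis is at (476.5, −262) and the bore at about (567, −32.5).

Emit:
drive_tool(targets=[[-1, 1.5, 0, 0, -8.5], [-1, 1.5, 0, 10, -17], [-1, 1.5, 0, 20, -25.5], [-1, 1.5, 0, 30, -34], [-1, 1.5, 0, 40, -42.5], [-1, 1.5, 0, 50, -51], [-1, 1.5, 0, 55, -59], [-1, 1.5, 0, 60, -63], [-1, 1.5, 0, 85, -63], [-1, 1.5, 0, 105, -63], [-1, 1.5, 0, 123, -63], [-1, 1.5, 0, 123, -63]])

```text
clock: 3.6
position: [475.1, -261.1, 106.3]
ee_rot: [0.924, 0.383, -0.002, -0.002]
contact_force: [-0.5, 0.7, -0.1]
gripper_width: 85.1
grasp_force: 0.0
```

Run:
```python
from h import *
s=arm.read_state();print(s["clock"],s["joints"].round(3),s["position"].round(1),s["ee_rot"].round(4),R.from_quat(s["ee_rot"]).as_matrix().round(3).tolist())
cv2.imwrite("pics/w2.png",arm.get_image("wrist"))
print(proj("wrist",[476.5,-262,144],s))
```

```text
3.6 [-2.040e-01  3.740e-01 -3.590e-01 -1.000e-03 -8.430e-01  2.561e+00] [ 475.1 -261.1  106.3] [ 0.9237  0.3831 -0.0019 -0.0017] [[0.706, 0.708, -0.005], [0.708, -0.706, 0.002], [-0.002, -0.005, -1.0]]
(np.float64(320.5172728030346), np.float64(293.6320898890114))
```

View pics/w2.png

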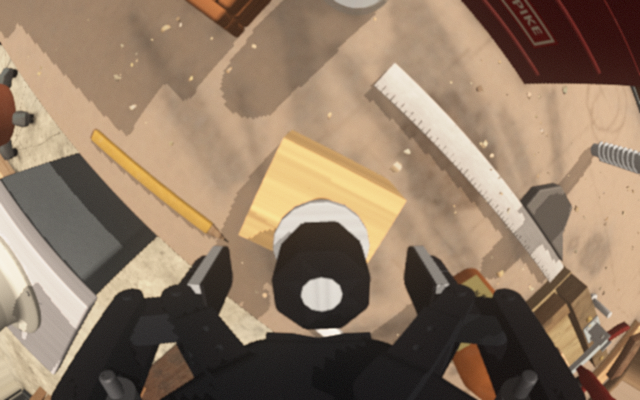

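The knob (322,294) sits centred between the pads with its flats facing them. I close the gripper.

Emit:
drive_tool(targets=[[1, 0, 0, 0, 0], [1, 0, 0, 0, 0], [1, 0, 0, 0, 0], [1, 0, 0, 0, 0], [1, 0, 0, 0, 0], [1, 0, 0, 0, 0], [1, 0, 0, 0, 0], [1, 0, 0, 0, 0]])

```text
clock: 4.45
position: [477.0, -263.0, 109.5]
ee_rot: [0.924, 0.382, 0.001, 0.001]
contact_force: [-1.4, 1.3, 6.6]
gripper_width: 39.1
grasp_force: 60.6
```

Emit:
drive_tool(targets=[[1, 0, 0, -10, 0], [1, 0, 0, -30, 0], [1, 0, 0, -60, 0], [1, 0, 0, -100, 0], [1, 0, 0, -135, 0], [1, 30, -13, -145, 0], [1, 70, -30, -145, 0], [1, 110, -48, -145, 0], [1, 150, -65, -145, 0], [1, 180, -80, -145, 0], [1, 180, -80, -145, 0], [1, 180, -80, -145, 0]])

```text
clock: 5.65
position: [546.8, -78.2, 252.4]
ee_rot: [0.924, 0.383, -0.001, -0.001]
contact_force: [-0.8, 0.2, -3.9]
gripper_width: 39.1
grasp_force: 62.0
```

Run:
```python
from h import *
s=arm.read_state();print(s["clock"],s["joints"].round(3),s["position"].round(1),s["ee_rot"].round(4),s["contact_force"],s["gripper_width"],s["grasp_force"])
im=arm.get_image("wrist");cv2.imwrite("pics/w3.png",im)
z=s["position"][2]
print("knobtop pred",proj("wrist",s["position"]+[0,0,35],s),"bore pred",proj("wrist",[567,-32.5,110],s))
```

```text
5.65 [ 1.510e-01  2.480e-01 -1.360e-01 -1.000e-03 -1.189e+00  2.206e+00] [546.8 -78.2 252.4] [ 9.237e-01  3.830e-01 -1.100e-03 -6.000e-04] [-0.84642102  0.1707665  -3.91205991] 39.09345747507022 62.03456528484821
knobtop pred (np.float64(316.8824256701189), np.float64(290.6878701783359)) bore pred (np.float64(298.2187347863129), np.float64(133.12272777741555))
```

View pics/w3.png

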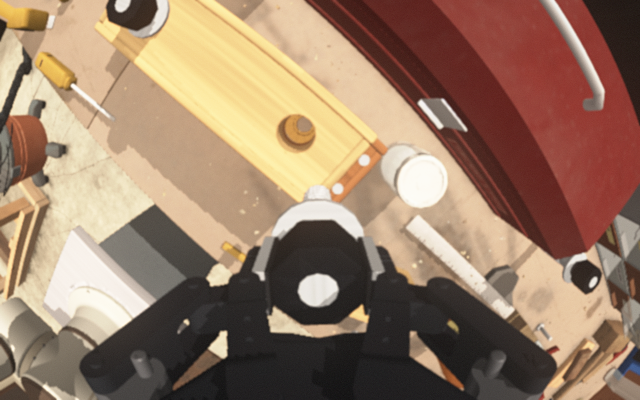

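The screw hangs upright in the grip (nose visible at about (318,190)), and the bore mouth is at about (297,130), close to the prediction (298,133). I refine the bore centre.

Run:
```python
from h import *
s=arm.read_state(); im=cv2.imread("pics/w3.png")
r=im[105:155,270:325]; g=r[:,:,1]; 
bm=(g<155).astype(np.uint8)
k,l,s3,c3=cv2.connectedComponentsWithStats(bm)
for j in range(1,k):
    if s3[j,4]>100:
        cs,_=cv2.findContours((l==j).astype(np.uint8),cv2.RETR_EXTERNAL,cv2.CHAIN_APPROX_NONE)
        hull=cv2.convexHull(max(cs,key=len)).reshape(-1,2)+[270,105]
        W=np.array([onz("wrist",u,v,110,s)[:2] for u,v in hull]).astype(np.float32)
        print(s3[j],cv2.minEnclosingCircle(W),cv2.fitEllipse(W))
# other knob cap
c=im[0:30,100:165]; b=(c.min(2)>150).astype(np.uint8)
print(s["position"])
cv2.imwrite("pics/c3.png",cv2.resize(r,None,fx=9,fy=9,interpolation=cv2.INTER_CUBIC))
```

```text
[  8  10  37  36 927] ((565.0697021484375, -31.496912002563477), 17.75804328918457) ((566.5125732421875, -31.47570037841797), (30.56234359741211, 35.85061264038086), 3.8677456378936768)
[546.66819766 -79.0275509  252.59678642]
```

View pics/c3.png

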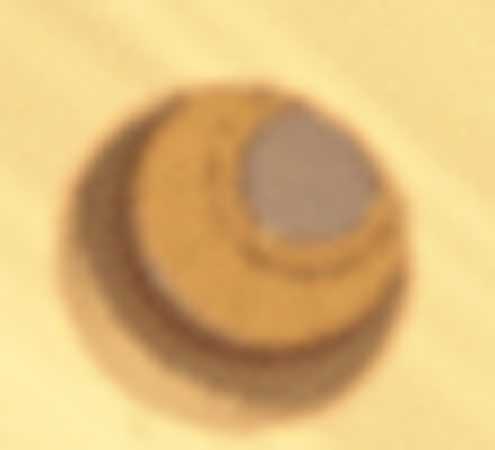

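The close crop shows the bore down to its bottom. A brassy floor has a darker hole to the upper right, at about pixel (304.7,125). I work out where that lies as a first guess for the feel search.

Run:
```python
from h import *
s=arm.read_state(); q=(304.7,125)
# bore mouth ellipse from crop: x 58..410, y 82..432 -> centre
m=(270+234/9,105+257/9)
for z0 in(110,):
    C=onz("wrist",*m,110,s);print("mouth",C)
    for z in(36,30,14):
        p=onz("wrist",*q,z,s);print(z,(p-C)[:2].round(1))
fl=(270+272/9,105+218/9);print("floor disc",(onz("wrist",*fl,36,s)-C)[:2].round(1))
for u,v in((58,250),(410,240),(240,82),(250,432)): print((onz("wrist",270+u/9,105+v/9,110,s)-C)[:2].round(1))
for u,v in((235,180),(385,185),(300,105),(310,245)): print("hole",(onz("wrist",270+u/9,105+v/9,36,s)-C)[:2].round(1))
```

```text
mouth [565.23379887 -32.17879097 110.        ]
36 [ 5.3 -1.6]
30 [ 4.8 -1.7]
14 [ 3.5 -2. ]
floor disc [-1.9 -1.3]
[-12.1  13.5]
[ 13.9 -11.6]
[13.3 12.2]
[-11.9 -13.9]
hole [-1.7  5.5]
hole [11.4 -8.6]
hole [11.1  6.4]
hole [-0.9 -7.3]
```

Emit:
drive_tool(targets=[[1, 23, -10, 0, 0], [1, 46, -20, 0, 0], [1, 46, -20, 10, 0], [1, 46, -20, 15, 0], [1, 46, -20, 15, 0], [1, 46, -20, 15, 0]])

```text
clock: 6.3
position: [565.4, -33.5, 238.2]
ee_rot: [0.924, 0.382, -0.0, 0.0]
contact_force: [0.4, -0.4, -3.6]
gripper_width: 39.2
grasp_force: 62.1
```

Run:
```python
from h import *
P=[]
for i in range(3):
    s=arm.read_state();P.append(s["position"])
    im=arm.get_image("wrist")
cv2.imwrite("pics/w4.png",im);cv2.imwrite("pics/s4.png",arm.get_image("scene"))
P=np.mean(P,0);print(P,s["joints"].round(3),s["contact_force"],s["wrist_torque"])
m=(110+35,)
print("cap pred",proj("wrist",P+[0,0,34.5],s),"bore pred",proj("wrist",[565.3,-32.2,110],s),"nose pred",proj("wrist",P-[0,0,109.5],s))
a=cv2.resize(im[130:340,220:420],None,fx=2.5,fy=2.5)
u,v=map(int,proj("scene",[565,-32,130]))
b=cv2.resize(cv2.imread("pics/s4.png")[v-50:v+50,u-45:u+45],None,fx=3,fy=3)
o=np.zeros((525,790,3),np.uint8);o[:a.shape[0],:a.shape[1]]=a;o[:300,510:780]=b;cv2.imwrite("pics/c4.png",o)
```

```text
[565.60170951 -33.2852443  238.49473741] [ 0.228  0.28  -0.127  0.    -1.163  2.127] [ 0.58547389  0.5401421  -2.97161493] [-0.0238936   0.01013443  0.04917121]
cap pred (np.float64(317.1167674085802), np.float64(290.086135235609)) bore pred (np.float64(316.37104942910094), np.float64(185.87228402640295)) nose pred (np.float64(317.4330966781026), np.float64(192.37679592047374))
```

View pics/c4.png

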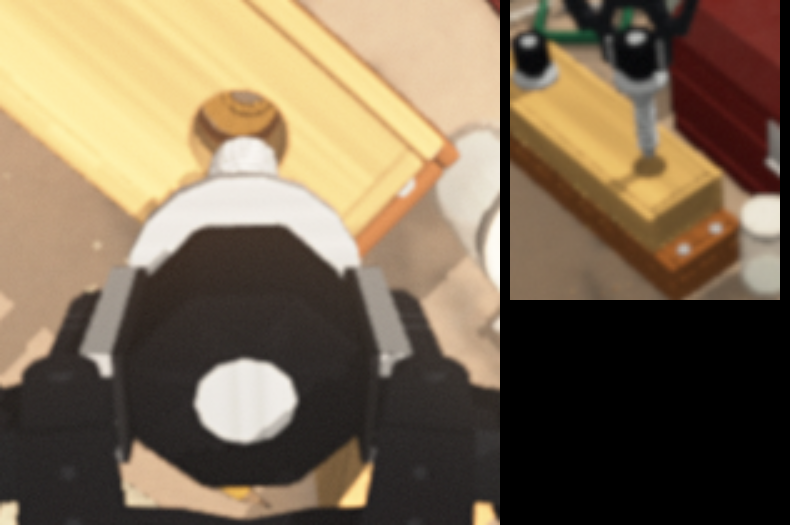

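The crop shows the nose just short of the bore mouth (mouth centre column ≈315.6, screw ≈318, so about 2 mm off sideways). The jaws look right. I now work out the bore centre relative to the screw axis from this view.

Run:
```python
from h import *
s=arm.read_state();im=cv2.imread("pics/w4.png");Rt=R.from_quat(s["ee_rot"]).as_matrix()
P=np.array([565.6,-33.3,238.5])
s["position"]=P
def tl(u,v,z): return (Rt.T@(onz("wrist",u,v,z,s)-P))[:2].round(2)
g=im[:,:,1].astype(int)
for v in(170,174,178,182): # row profile edges of bore
    row=g[v,285:350]; d=np.where(row<165)[0]; print(v,d.min()+285,d.max()+285,tl(d.min()+285,v,110),tl(d.max()+285,v,110))
col=g[155:185,316];print(col)
# bore floor grey blob
for v in range(164,176): print(v,[tuple(int(c) for c in im[v,u]) for u in range(306,328,3)])
# cap centre
b=(im[270:320,295:345].min(2)>140).astype(np.uint8);k,l,st,c=cv2.connectedComponentsWithStats(b);i=1+np.argmax(st[1:,4]);print("cap",c[i]+[295,270],tl(*(c[i]+[295,270]),P[2]+34.5))
for v in(190,194,198): 
    row=im[v,295:345].min(1).astype(int); d=np.where(row>150)[0];print("shaft",v,d.min()+295,d.max()+295)
```

```text
170 304 326 [ 15.04 -12.09] [15.03  7.6 ]
174 299 331 [ 11.37 -16.62] [11.36 12.11]
178 297 333 [  7.67 -18.49] [ 7.67 13.96]
182 297 334 [  3.94 -18.55] [ 3.94 14.91]
[227 228 230 229 229 226 223 220 224 224 206 166 142 146 140 131 126 141
 147 134 118 128 148 153 154 154 151 150 139 162]
164 [(144, 216, 246), (151, 224, 249), (154, 229, 252), (152, 224, 250), (148, 220, 249), (155, 229, 251), (161, 230, 251), (149, 222, 248)]
165 [(144, 215, 246), (141, 212, 245), (139, 210, 245), (139, 207, 244), (133, 200, 240), (148, 220, 249), (159, 231, 252), (153, 226, 249)]
166 [(136, 206, 242), (120, 186, 233), (109, 167, 216), (118, 168, 212), (114, 164, 209), (129, 194, 237), (151, 224, 251), (156, 229, 251)]
167 [(120, 188, 233), (93, 158, 210), (88, 136, 180), (112, 146, 180), (110, 144, 179), (114, 160, 202), (135, 201, 241), (159, 231, 252)]
168 [(100, 167, 222), (77, 140, 194), (78, 129, 176), (114, 142, 176), (115, 144, 176), (114, 144, 176), (115, 166, 211), (148, 223, 250)]
169 [(88, 157, 212), (72, 135, 189), (77, 134, 186), (106, 138, 172), (112, 142, 176), (113, 141, 172), (97,
[... 226 characters left out ...]
 185), (85, 131, 173), (90, 139, 186), (77, 137, 192), (76, 135, 186)]
172 [(80, 151, 209), (78, 148, 205), (70, 131, 182), (79, 150, 204), (77, 135, 187), (74, 135, 187), (78, 144, 201), (68, 124, 174)]
173 [(79, 149, 206), (81, 151, 208), (66, 122, 173), (81, 151, 204), (79, 147, 203), (77, 143, 199), (75, 141, 194), (70, 129, 181)]
174 [(79, 149, 206), (80, 152, 210), (72, 132, 184), (70, 132, 181), (73, 136, 188), (75, 139, 193), (70, 125, 176), (75, 140, 197)]
175 [(83, 152, 209), (84, 155, 212), (78, 143, 200), (69, 126, 176), (65, 118, 165), (69, 127, 179), (68, 124, 173), (81, 150, 207)]
cap [317.61642512 289.79516908] [0.06 0.24]
shaft 190 295 344
shaft 194 295 344
shaft 198 295 344
```

Emit:
drive_tool(targets=[[1, 0, -2, 0, 0], [1, 0, -2, 15, 0], [1, 0, -2, 30, 0], [1, 0, -2, 45, 0], [1, 0, -2, 60, 0], [1, 0, -2, 75, 0], [1, 0, -2, 82, 0], [1, 0, -2, 82, 0], [1, 0, -2, 82, 0]])

```text
clock: 7.4
position: [564.9, -30.9, 157.0]
ee_rot: [0.924, 0.383, 0.001, 0.0]
contact_force: [-0.3, -0.4, -4.5]
gripper_width: 39.0
grasp_force: 62.1
```

Emit:
drive_tool(targets=[[1, 0, 0, 3, 0], [1, 1.5, 2, 4, 0], [1, 3.3, 4.5, 5, 0], [1, 3.3, 4.5, 7, 0], [1, 3.3, 4.5, 9, 0], [1, 3.3, 4.5, 11, 0], [1, 3.3, 4.5, 12, 0], [1, 3.3, 4.5, 13, 0], [1, 3.3, 4.5, 13, 0]])

```text
clock: 8.3
position: [569.8, -31.8, 143.2]
ee_rot: [0.924, 0.382, -0.0, -0.0]
contact_force: [-0.6, -0.5, -3.5]
gripper_width: 39.4
grasp_force: 62.1
```

Emit:
drive_tool(targets=[[1, 0, 0, 1, 0], [1, 0, 0, 2, 0], [1, 0, 0, 3, 0], [1, 0, 0, 4, 0], [1, 0, 0, 5, 0], [1, 0, 0, 5, 0]])

```text
clock: 8.9
position: [569.8, -31.8, 138.1]
ee_rot: [0.924, 0.382, -0.0, -0.0]
contact_force: [0.4, 0.5, -4.7]
gripper_width: 39.2
grasp_force: 62.1
```

Emit:
drive_tool(targets=[[1, 0, 0, 1, 0], [1, 0, 0, 2, 0], [1, 0, 0, 3, 0], [1, 0, 0, 3, 0]])

```text
clock: 9.3
position: [569.8, -31.8, 135.1]
ee_rot: [0.924, 0.382, -0.0, -0.0]
contact_force: [-0.1, -1.0, -3.8]
gripper_width: 39.4
grasp_force: 62.1
```

Nose is now about 10.5 mm below the nut's face without contact, so it is in the hole. I keep feeling downward.

Emit:
drive_tool(targets=[[1, 0, 0, 1, 0], [1, 0, 0, 2, 0], [1, 0, 0, 2, 0]])

```text
clock: 9.6
position: [570.2, -31.8, 133.9]
ee_rot: [0.924, 0.382, 0.0, 0.0]
contact_force: [-0.8, -0.1, -0.2]
gripper_width: 39.3
grasp_force: 62.5
```

Contact (about 4 N), with the nose about 12 mm below the nut's face: the threads have met. I turn clockwise gently.

Emit:
drive_tool(targets=[[1, 0, 0, 0, 8], [1, 0, 0, 0, 16], [1, 0, 0, 0, 24], [1, 0, 0, 0, 32], [1, 0, 0, 0.5, 40], [1, 0, 0, 0.5, 48]])

```text
clock: 10.2
position: [569.7, -31.9, 132.5]
ee_rot: [1.0, -0.029, -0.0, 0.0]
contact_force: [0.8, -0.2, -4.1]
gripper_width: 39.3
grasp_force: 62.2
```

Emit:
drive_tool(targets=[[1, 0, 0, 0.3, 8], [1, 0, 0, 0.6, 16], [1, 0, 0, 0.9, 24], [1, 0, 0, 1.2, 32], [1, 0, 0, 1.6, 40], [1, 0, 0, 1.9, 48]])

```text
clock: 10.8
position: [569.7, -31.8, 130.6]
ee_rot: [0.901, -0.433, -0.0, 0.0]
contact_force: [-0.1, 0.2, -4.0]
gripper_width: 39.2
grasp_force: 62.2
```

Emit:
drive_tool(targets=[[1, 0, 0, 0.4, 8], [1, 0, 0, 0.8, 16], [1, 0, 0, 1.1, 24], [1, 0, 0, 1.5, 32], [1, 0, 0, 1.9, 40], [1, 0, 0, 2.3, 48]])

```text
clock: 11.4
position: [569.9, -31.7, 128.6]
ee_rot: [-0.647, 0.762, 0.0, 0.0]
contact_force: [-1.0, 0.3, -2.4]
gripper_width: 39.2
grasp_force: 62.2
```

```bash
python3 -c "
from h import *
s=arm.read_state();print(s['joints'].round(3),s['position'],s['wrist_torque'],s['contact_force'])"
```

```text
[ 0.228  0.388 -0.268 -0.    -0.915 -0.391] [569.8966973  -31.67313009 128.62330977] [ 0.23656993  0.22072112 -0.00695714] [-1.01219362  0.31256951 -2.3698804 ]
```

Emit:
drive_tool(targets=[[1, 0, 0, 0.2, 8], [1, 0, 0, 0.5, 16], [1, 0, 0, 0.8, 24], [1, 0, 0, 1.1, 32], [1, 0, 0, 1.4, 40], [1, 0, 0, 1.7, 48], [1, 0, 0, 2.0, 56], [1, 0, 0, 2.3, 64], [1, 0, 0, 2.6, 72]])

```text
clock: 12.3
position: [570.0, -31.7, 125.9]
ee_rot: [-0.075, 0.997, 0.0, 0.0]
contact_force: [-0.4, 0.5, -3.6]
gripper_width: 39.4
grasp_force: 62.1
```

```bash
python3 -c "
from h import *
s=arm.read_state();print(s['joints'].round(3),s['position'],s['wrist_torque'],s['contact_force'])"
```

```text
[ 0.228  0.391 -0.271 -0.    -0.909 -1.648] [569.98743357 -31.68452267 125.92222391] [ 0.15843103  0.01260472 -0.00302509] [-0.42345566  0.47640694 -3.56256356]
```

Emit:
drive_tool(targets=[[1, 0, 0, 0.3, 8], [1, 0, 0, 0.6, 16], [1, 0, 0, 0.9, 24], [1, 0, 0, 1.2, 32], [1, 0, 0, 1.4, 37]])

```text
clock: 12.8
position: [570.0, -31.7, 124.5]
ee_rot: [0.244, 0.97, 0.0, 0.0]
contact_force: [0.2, 0.6, -3.1]
gripper_width: 39.4
grasp_force: 62.2
```

```bash
python3 -c "
from h import *
s=arm.read_state();print(s['joints'].round(3),s['position'],s['wrist_torque'],s['contact_force'])"
```

```text
[ 0.228  0.393 -0.273 -0.    -0.905 -2.293] [570.03462541 -31.7398934  124.47752881] [ 0.08609664 -0.01251883  0.00123456] [ 0.24062169  0.58900794 -3.11916253]
```

Emit:
drive_tool(targets=[[1, 0, 0, 0.2, 4], [1, 0, 0, 0.3, 8], [1, 0, 0, 0.5, 12]])

```text
clock: 13.1
position: [570.1, -31.8, 124.0]
ee_rot: [0.344, 0.939, 0.0, 0.0]
contact_force: [0.3, -0.0, -3.7]
gripper_width: 39.4
grasp_force: 62.2
```

```bash
python3 -c "
from h import *
s=arm.read_state();print(s['joints'].round(3),s['position'],s['wrist_torque'],s['contact_force'])"
```

```text
[ 0.228  0.393 -0.273 -0.    -0.904 -2.5  ] [570.05183845 -31.76254184 123.99537978] [ 0.01011064 -0.08770582 -0.03621801] [ 3.19985994e-01 -2.95755980e-03 -3.70509922e+00]
```

Emit:
drive_tool(targets=[[1, 0, 0, 0.2, 4], [1, 0, 0, 0.3, 8]])

```text
clock: 13.3
position: [570.0, -31.8, 123.7]
ee_rot: [0.408, 0.913, 0.0, 0.0]
contact_force: [-0.2, 0.5, -2.7]
gripper_width: 39.2
grasp_force: 62.2
```

```bash
python3 -c "
from h import *
s=arm.read_state();print(s['joints'].round(3),s['position'],s['wrist_torque'],s['contact_force'])"
```

```text
[ 0.228  0.394 -0.273 -0.    -0.903 -2.64 ] [570.04125559 -31.78663817 123.67582588] [ 0.02616259 -0.01095552  0.00449625] [-0.17575197  0.54446593 -2.69042832]
```

Emit:
drive_tool(targets=[[1, 0, 0, 0.2, 4], [1, 0, 0, 0.3, 8]])

```text
clock: 13.5
position: [570.0, -31.7, 123.5]
ee_rot: [0.471, 0.882, 0.0, 0.0]
contact_force: [-0.2, 0.7, -1.9]
gripper_width: 39.5
grasp_force: 62.2
```

```bash
python3 -c "
from h import *
s=arm.read_state();print(s['joints'].round(3),s['position'],s['wrist_torque'],s['contact_force'])"
```

```text
[ 0.228  0.394 -0.274 -0.    -0.903 -2.78 ] [570.0308115  -31.66227547 123.53058347] [0.24476685 0.06192806 0.02637405] [-0.1513855   0.70121636 -1.90467785]
```

Emit:
drive_tool(targets=[[1, 0, 0, 0, 4], [1, 0, 0, 0.1, 8], [1, 0, 0, 0.1, 12]])

```text
clock: 13.8
position: [570.3, -31.5, 123.5]
ee_rot: [0.561, 0.828, 0.001, 0.0]
contact_force: [0.1, 0.2, -2.9]
gripper_width: 39.3
grasp_force: 62.2
```

```bash
python3 -c "
from h import *
s=arm.read_state();print(s['joints'].round(3),s['position'],s['wrist_torque'],s['contact_force'])"
```

```text
[ 0.228  0.394 -0.274 -0.    -0.902 -2.989] [570.28333502 -31.54745279 123.51855196] [ 0.33137457 -0.11714552 -0.00041004] [ 0.08631466  0.18209517 -2.87722982]
```

Emit:
drive_tool(targets=[[-1, 0, 0, 0, 0], [-1, 0, 0, 0, 0], [-1, 0, 0, 0, 0], [-1, 0, 0, -2, 0], [-1, 0, 0, -2, 0], [-1, 0, 0, -2, 0]])

```text
clock: 14.4
position: [570.0, -31.8, 125.6]
ee_rot: [0.559, 0.829, 0.0, 0.0]
contact_force: [-0.3, 0.5, -0.0]
gripper_width: 85.3
grasp_force: 0.0
```

Emit:
drive_tool(targets=[[-1, 0, 0, 0, -8], [-1, 0, 0, 0, -16], [-1, 0, 0, 0, -24], [-1, 0, 0, 0, -32], [-1, 0, 0, 0, -40], [-1, 0, 0, 0, -48], [-1, 0, 0, 0, -56], [-1, 0, 0, 0, -64], [-1, 0, 0, 0, -72], [-1, 0, 0, 0, -80], [-1, 0, 0, 0, -88], [-1, 0, 0, 0, -90]])

```text
clock: 15.6
position: [569.9, -31.8, 125.4]
ee_rot: [-0.192, 0.981, -0.0, -0.0]
contact_force: [-1.1, -0.2, -0.2]
gripper_width: 85.3
grasp_force: 0.0
```

Run:
```python
from h import *
s=arm.read_state();print(s["clock"],s['joints'].round(3),s['position'],s["ee_rot"],s['wrist_torque'],s['contact_force'],s["gripper_width"])
im=arm.get_image("wrist");cv2.imwrite("pics/w5.png",im);cv2.imwrite("pics/s5.png",arm.get_image("side"))
g=im[240:340,260:380];m=(g.max(2)<75).astype(np.uint8)
b=(g.min(2)>140).astype(np.uint8);k,l,st,c=cv2.connectedComponentsWithStats(b)
Rt=R.from_quat(s["ee_rot"]).as_matrix()
for i in range(1,k):
    if st[i,4]>100: print("cap",st[i],c[i]+[260,240],(Rt.T@(onz("wrist",*(c[i]+[260,240]),158,s)-s["position"])).round(1))
```

```text
15.6 [ 0.228  0.392 -0.272  0.    -0.908 -1.412] [569.90959211 -31.81799179 125.40496781] [-1.92150522e-01  9.81365465e-01 -1.27083952e-05 -1.07675237e-05] [ 0.02543059 -0.00922084 -0.06152409] [-1.07268939 -0.15436916 -0.21836526] 85.33272762314776
cap [  0   0  19  15 162] [269.37037037 245.59259259] [ 19.  -19.4 -32.6]
cap [  37   31   41   33 1017] [316.98426745 286.66863324] [ -0.3  -0.5 -32.6]
cap [ 91  67  29  10 127] [366.36220472 311.68503937] [-14.5  21.6 -32.6]
```

Emit:
drive_tool(targets=[[-1, 0, 0, 1.5, 0], [1, 0, 0, 1.5, 0], [1, 0, 0, 1.5, 0], [1, 0, 0, 1.5, 0], [1, 0, 0, 1.5, 0], [1, 0, 0, 1.5, 0], [1, 0, 0, 1.5, 0], [1, 0, 0, 1.5, 0]])

```text
clock: 16.5
position: [570.3, -31.9, 124.2]
ee_rot: [-0.191, 0.982, -0.0, 0.0]
contact_force: [-0.3, -0.4, 1.7]
gripper_width: 39.3
grasp_force: 60.4
```

```bash
python3 -c "
from h import *
s=arm.read_state();print(s['joints'].round(3),s['position'],s['wrist_torque'],s['contact_force'])"
```

```text
[ 0.228  0.393 -0.273  0.    -0.904 -1.415] [570.30350321 -31.87904774 124.23324148] [-0.32749569 -0.21470693  0.00472736] [-0.27461658 -0.44436965  1.69705501]
```

Emit:
drive_tool(targets=[[1, 0, 0, 1.5, 4], [1, 0, 0, 1.5, 8], [1, 0, 0, 1.5, 8]])

```text
clock: 16.8
position: [570.5, -31.5, 124.0]
ee_rot: [-0.121, 0.993, -0.0, 0.001]
contact_force: [-1.2, 0.2, 7.2]
gripper_width: 38.9
grasp_force: 61.0
```

```bash
python3 -c "
from h import *
s=arm.read_state();print(s['joints'].round(3),s['position'],s['wrist_torque'],s['contact_force'])"
```

```text
[ 0.228  0.393 -0.273  0.    -0.903 -1.557] [570.46555984 -31.5280726  123.99392823] [ 0.23288441  0.52761894 -0.17125576] [-1.16453735  0.23582188  7.22865114]
```

Emit:
drive_tool(targets=[[1, 0, 0, -1.5, 0], [1, 0, 0, -1.5, 0]])

```text
clock: 17.0
position: [570.3, -31.5, 124.1]
ee_rot: [-0.122, 0.993, 0.0, 0.001]
contact_force: [2.1, 1.4, 1.4]
gripper_width: 39.3
grasp_force: 61.5
```

```bash
python3 -c "
from h import *
s=arm.read_state();print(s['joints'].round(3),s['position'],s['wrist_torque'],s['contact_force'])"
```

```text
[ 0.228  0.393 -0.273 -0.    -0.904 -1.555] [570.31201324 -31.53973478 124.10515605] [ 0.21725881 -0.23709228 -0.01448495] [2.14983164 1.37786207 1.35024127]
```

Emit:
drive_tool(targets=[[1, 0, 0, 0, 3], [1, 0, 0, 0, 3]])

```text
clock: 17.2
position: [569.9, -31.5, 124.1]
ee_rot: [-0.095, 0.995, 0.0, 0.0]
contact_force: [0.3, 0.7, 2.5]
gripper_width: 39.2
grasp_force: 61.5
```

```bash
python3 -c "
from h import *
s=arm.read_state();print(s['joints'].round(3),s['position'],s['wrist_torque'],s['contact_force'])"
```

```text
[ 0.228  0.393 -0.273 -0.    -0.905 -1.608] [569.94781469 -31.51852245 124.0640766 ] [ 0.51861168  0.05408524 -0.2150999 ] [0.28491086 0.70269992 2.52697898]
```

Torque is about 0.2 N m, the height no longer changes, and it matches the home depth: the flange is snug. I release and retreat.

Emit:
drive_tool(targets=[[-1, 0, 0, 0, 0], [-1, 0, 0, 0, 0], [-1, 0, 0, 0, 0], [-1, 0, 0, 0, 0], [-1, 0, 0, -20, 0], [-1, 0, 0, -50, 0], [-1, 0, 0, -90, 0], [-1, 0, 0, -130, 0], [-1, 0, 0, -130, 0], [-1, 0, 0, -130, 0], [-1, 0, 0, -130, 0]])

```text
clock: 18.3
position: [569.1, -31.8, 252.6]
ee_rot: [-0.095, 0.995, 0.0, -0.001]
contact_force: [0.2, 0.3, 0.2]
gripper_width: 85.4
grasp_force: 0.0
```

Run:
```python
from h import *
s=arm.read_state();print(s["clock"],s["position"],s["contact_force"],s["gripper_width"])
im=arm.get_image("wrist");cv2.imwrite("pics/w6.png",im)
Rt=R.from_quat(s["ee_rot"]).as_matrix()
b=(im.min(2)>170).astype(np.uint8);k,l,st,c=cv2.connectedComponentsWithStats(b)
u,v=proj("wrist",[569.9,-31.7,158],s);print("pred",u,v)
for i in range(1,k):
    if st[i,4]>60 and np.hypot(*(c[i]-[u,v]))<60: print(st[i],c[i],onz("wrist",*c[i],158,s).round(1))
# flange disc apparent width gives height check: rim of steel flange
sc=arm.get_image("scene");cv2.imwrite("pics/s6.png",sc)
# knob dark blobs in scene: both knobs on z=142 plane
for x,y in(proj("scene",[570,-32,142]),proj("scene",[548,165,142])):
    x,y=int(x),int(y);g=sc[y-16:y+16,x-16:x+16].max(2);m=(g<62).astype(np.uint8);k,l,st,c=cv2.connectedComponentsWithStats(m);i=1+np.argmax(st[1:,4]);q=c[i]+[x-16,y-16]
    print("scene knob",q,st[i],onz("scene",*q,142).round(1))
```

```text
18.3 [569.06898408 -31.84179604 252.61825006] [0.19398577 0.27485299 0.2217194 ] 85.40206844080065
pred 317.7741298353957 197.87876577452568
[272 142  29  17 348] [285.3045977  149.71264368] [536.4 -63.8 158. ]
[290 159  56  36 471] [316.41401274 171.3970276 ] [548.8 -36.9 158. ]
[308 189  21  20 323] [318.18266254 198.30650155] [570.2 -31.3 158. ]
scene knob [284.70833333 147.90833333] [ 11   9  12  16 120] [565.9 -36.6 142. ]
scene knob [244.93162393 118.27350427] [ 11   8  12  16 117] [548.4 163.5 142. ]
```

```bash
python3 -c "
from bench import arm
print(arm.job_done())"
```

```text
the job is handed in; nothing more can be done
None
```

The loose screw is threaded into the vise and run clockwise until its flange seated (about 0.2 N m, height no longer changing), then released; the arm is clear and the job was handed in at about 18 s, with no verdict shown. The nut was not found by feel alone: its hole was visible in a wrist picture, which gave the offset I steered to, and contact was only used to confirm the nose was in.

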